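# Weigh the clip tin on the two-pan balance

## Robot

A 7-joint arm with a two-finger parallel gripper is mounted at the origin on a cart in front of the work surface, level with it; the furniture and walls round the work are solid. World frame = base frame: x ahead of the robot, y to its left, z up, the work surface at z = 0. Lengths are in m, angles in rad, forces in N, time in s.
With the tool pointing down it reaches from about 0.425 to 0.875 m from the base axis. Payload 4.7 kg.
Tool frame: the origin (TCP) lies where the fingers leave the gripper's body, on its centre line; the fingertips stand 70 mm ahead of it and the grasp point (between the pads) lies 51 mm ahead of it; z points along the fingers, y is the line along which they close (so a half turn about z gives the same grasp; the last joint's range is limited). The gripper opens to 87 mm and grips with 3 to 60 N. Pads are 19 mm wide; open, the fingers measure 117 mm over their backs; the gripper's body (75 mm by 190 mm) begins 51 mm behind the grasp point.
Start: joints at [-1.095, 0.321, -0.07, 1.45, 0.023, 1.371, -0.057], TCP at [0.29, 0.582, 0.292] pointing down, gripper open.
Joint ranges: [-2.86, 2.86], [-0.3, 2.09], [-1.38, 1.24], [0.06, 2.45], [-1.56, 4.7], [0.09, 2.05], [-2.69, 2.69]. Speed limits (rad/s): [2.57, 2.57, 3.14, 3.14, 3.14, 3.14, 3.14].

## Interface

Orientations are given as a rotation vector (axis times angle).
In Python, from bench import ctrl gives the robot as it stands.
- The arm moves only by the tool play_rows, never from a script. Its argument "increments" is a list that holds one entry, the list of rows, each a list of 7 numbers: the shift along the tool's x, y, z as a fraction of full scale, then the turn, a rotation vector about the tool's x, y, z as a fraction of full scale, then the gripper command: -1 is shut, 1 is fully open, values between are in proportion. A call has 1 to 8 rows; each row is the pose to reach, as a shift and turn from the pose commanded when the call began, along the tool's axes at that moment; what a row does not reach only later rows make up. Full scale, the value 1, is 0.1 m for a shift and 90 degrees for a turn. A row lasts 1/10 s, in which the tool goes at most 50 mm and 8.59 degrees, less where a joint would pass 70% of its speed; a pose out of reach is approached as far as the arm can. A call with a number of a shift or a turn outside -1 to 1 is refused whole. A call with a gripper value outside its range is refused whole. The fingers move at their own pace and stop on an object; "squeeze" is the grip in N (left out, the last holds). Time passes only in rows, so rows that repeat a pose let the fingers close. It gives the time, the measured TCP pose, the force, the opening and the grip force at its end, in the units of the state.
- ctrl.get_state(): the state, without advancing time (a new reading comes with each control period).
- ctrl.get_image(name): name is "side" or "top" or "wrist"; returns the picture (420x560x3 uint8, red, green, blue); there is no depth.
- ctrl.get_calibration(name): a dict with "vertical_fov" (degrees; the focal length in pixels is half the picture's height over the tangent of half this angle, whatever the lens; pixels are square), "cx", "cy" (the principal point, pixels), "R" (3x3) and "t" (3): a world point X has camera coordinates R X + t; the wrist camera has in their place "T_tool_cam" (4x4, takes a point from camera to tool coordinates, whose origin is the TCP and whose axes are the flange's). Camera axes: x right, y down, z forward; pixel columns grow to the right and rows downward; lengths in m; the calibration is good to about 2 mm. A picture is of the moment at which its call begins: read the wrist's pose just before it. get_calibration takes no time and is no camera call.
- ctrl.close_job(): hands the job in; it is judged then, once.
The state is a dict: "time": time; "joint_positions": joint angles; "qd": joint speeds; "joint_torque": joint torques, N m; "position": TCP position; "tool_rot": TCP orientation; "ft_force": force on the tool from outside, world axes, zero at the start; "torque": the same for the moment, N m; "grip_width": opening from 0.0 (shut) to 1.0 (fully open); "grip_force": force on a finger pad.
Only numpy, scipy, OpenCV 4.12 (cv2) and the standard library are available. Lean on these libraries where they do the work, as an engineer would, in place of code of your own. Each camera call takes 0.05 s, during which the arm holds its last target. There are 200 camera calls.

## Task

Weigh the tin of paper clips that lies in the left pan of the balance: push weights from the wooden bench across onto the right pan, first the tall one, then low ones one at a time, until the beam comes to rest with its pointer between the two marks on the dial. Every weight you use must end flat and wholly on the pan, clear of the bench, and those not needed stay on the bench. Do not touch the tin and leave the other things on the desk where they are.

Things in the scene. Friction and masses are not known exactly. Their poses are not given: they have to be found in the camera images.
- balance: Two-pan balance with its loading bench, fixed to the desk. Origin: on the desk under the beam's pivot, which is 50 mm up; x away from the robot, y left along the beam, z up. Pans 140 mm left (tin) and right (weights) of the pivot. Behind it an upright white dial (face at x = 79 mm, z = 175 to 255 mm) bears two black upright marks 21 mm apart; the beam's thin pointer plays in front of them
- beam (a joint): Tilt of the beam, rad: 0 level, +0.08 left pan (tin) down on its stop, -0.08 right pan down on its stop. Pointer between the marks: -0.052 to +0.052. Off the stops it leans 0.058 rad per 100 g of difference and settles in about 1 s. The pans stay horizontal; where a thing lies on its pan does not matter
- pointer_tip (a point): Upper tip of the pointer, 195 mm from the pivot; it leans to the balance's +y (the tin's side) when the tin is the heavier
- weight_pan_top (a point): Centre of the upper face of the right pan, axes as balance. Steel plate 120 mm in x by 194 mm in y; 9 mm rim (3 mm thick) on the far side and both ends, none on the near side towards the bench. Its face is 80 mm above the desk with the beam level, 91 mm with this pan up on its stop, 69 mm when down
- tin_pan_top (a point): Centre of the upper face of the left pan, same size, with a rim all round
- bench (a point): Centre of the wooden bench top, nearer than the right pan, axes as balance; 92.5 mm above the desk, 100 mm in x by 196 mm in y. Its far edge is 4 mm from the pan and 1 to 2 mm above the raised pan. Ribs along x, 4 mm high and wide, part it into four lanes, centres at y = -69, -23, 23, 69 mm, 42 mm clear; 4 mm lip at the near end. One weight in each lane, which one varies
- tall_weight: The tall weight: aluminium bar 70 mm long (its x) by 36 mm wide (its y) by 46 mm high, 300 g. Origin: centre of its underside, z up
- low_weight_a: Low weight: aluminium bar, 70 mm long (its x) by 36 mm wide (its y) by 26 mm high, 150 g: one of three equal low weights. Origin: centre of its underside, z up
- low_weight_b: Another low weight: aluminium bar, 70 mm long (its x) by 36 mm wide (its y) by 26 mm high, 150 g: one of three equal low weights. Origin: centre of its underside, z up
- low_weight_c: Another low weight: aluminium bar, 70 mm long (its x) by 36 mm wide (its y) by 26 mm high, 150 g: one of three equal low weights. Origin: centre of its underside, z up
- tin: The green tin of paper clips being weighed, 83 x 108 x 38 mm, lying in the left pan; origin: centre of its underside. Its weight is not known beforehand: somewhere between 420 and 660 g
- mouse: White computer mouse, 105 x 58 x 34 mm, bystander; origin: centre of its underside
- tape_roll: Roll of masking tape lying flat, 104 x 108 x 25 mm, bystander; origin: centre of its underside
- stapler: Stapler, 34 x 126 x 44 mm, bystander; origin: centre of its underside
Mind the look-alikes: they are no part of the job. What is shaped like the tall_weight but yellow is not meant. What is shaped like the low_weight_a but green is not meant.

How it is judged:
By the outcome, as a careful person would: the job done as asked, in the order asked, and still so for the second after the job is handed in, with the robot touching nothing.
It also fails if it takes over 64 s, if anything falls off the work surface, if the arm or the gripper's body presses on something with over 40 N, if the wrist force passes 120 N, or if a joint passes its speed limit or range.

## Working session

There is one attempt and no reset: what is moved stays moved. The work goes in short steps, Python scripts to look and compute and a tool call to move; the robot and the scene stay as the last step left them, time stands still between calls to the robot, and variables do not carry over. Pictures are saved under pics/ and viewed, at most 10 in all, crops included, and the job is handed in when it is done.

Besides the shell and the picture viewer there is one more tool, called after "Call:" as a command line: name --argument value ..., lists and objects as JSON in quotes. play_rows: Moves the arm, as the interface text tells. Shift numbers are shares of 0.1 m and turn numbers shares of 90 degrees, none past 1 either way. Its arguments: {"type":"object","properties":{"increments":{"type":"array"},"squeeze":{"type":"number"}},"required":["increments"]}

```bash
mkdir -p pics
python3 - <<'E'
from bench import ctrl
import cv2
s=ctrl.get_state();print(s['time'],s['position'],s['tool_rot'],s['ft_force'])
for n in('side','top'):
    cv2.imwrite(f'pics/{n}0.png',ctrl.get_image(n)[:,:,::-1]);print(n,ctrl.get_calibration(n))
print(ctrl.get_calibration('wrist'))
E
```

```text
0.0 [0.28947551 0.58151132 0.29114439] [-7.18854828e-01 -3.05788486e+00  2.98547330e-03] [-0.61814372 -1.3098644   0.75140739]
side {'vertical_fov': 47.157663663512864, 'cx': 282.1924439215593, 'cy': 205.1203677288256, 'R': array([[ 0.9907832 , -0.13524523,  0.00757447],
       [-0.08102362, -0.63652076, -0.76699185],
       [ 0.10855329,  0.75930893, -0.64161214]]), 't': array([-0.56869389,  0.12188869,  1.35609271])}
top {'vertical_fov': 55.445017427712415, 'cx': 283.8554575611172, 'cy': 207.25754256268607, 'R': array([[-3.45050877e-02, -9.99404338e-01,  6.05973307e-04],
       [-9.78955936e-01,  3.36770540e-02, -2.01273771e-01],
       [ 2.01133472e-01, -7.53819027e-03, -9.79534840e-01]]), 't': array([-0.03151677,  0.58570259,  1.15101786])}
{'vertical_fov': 59.1416637024751, 'cx': 279.44792826922037, 'cy': 215.2062027262638, 'T_tool_cam': array([[ 3.01636359e-04, -9.55503986e-01, -2.94978035e-01,
         8.27891835e-02],
       [ 9.99999933e-01,  2.26662586e-04,  2.88358198e-04,
         2.20447837e-04],
       [-2.08666924e-04, -2.94978102e-01,  9.55503991e-01,
        -9.09954713e-02],
       [ 0.00000000e+00,  0.00000000e+00,  0.00000000e+00,
         1.00000000e+00]])}
```

View pics/top0.png

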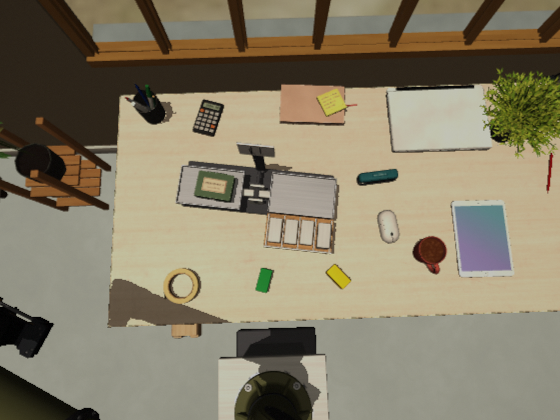

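View pics/side0.png

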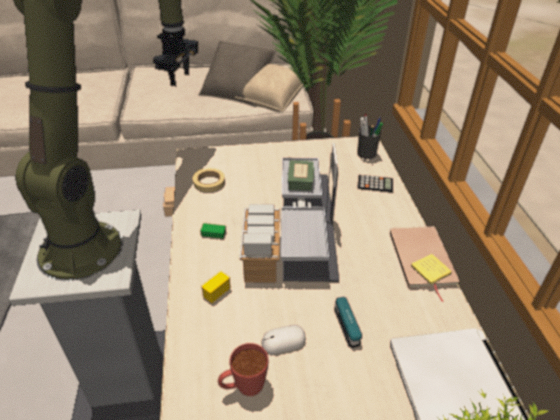

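Top view: the bench lies at about (300,232), with its four weights at (275,231), (291,232), (307,233) and (324,235). The right pan is at (302,194). I'll zoom in.

```bash
cat > h.py <<'E'
import numpy as np,cv2
from bench import ctrl
def ray(n,u,v,z):
    c=ctrl.get_calibration(n);R,t=np.array(c['R']),np.array(c['t']);f=210/np.tan(np.radians(c['vertical_fov']/2))
    o=-R.T@t;d=R.T@np.array([(u-c['cx'])/f,(v-c['cy'])/f,1]);return o+d*(z-o[2])/d[2]
def proj(n,X):
    c=ctrl.get_calibration(n);R,t=np.array(c['R']),np.array(c['t']);f=210/np.tan(np.radians(c['vertical_fov']/2))
    p=R@np.array(X)+t;return np.array([c['cx'],c['cy']])+f*p[:2]/p[2]
E
python3 - <<'E'
from h import *
a=cv2.imread('pics/top0.png')[130:260,170:345];b=cv2.imread('pics/side0.png')[140:290,230:350]
A=cv2.resize(a,None,fx=3,fy=3,interpolation=cv2.INTER_CUBIC)
B=cv2.resize(b,None,fx=2.2,fy=2.2,interpolation=cv2.INTER_CUBIC)
o=np.zeros((400,800,3),np.uint8);o[:A.shape[0],:A.shape[1]]=A;o[:B.shape[0],530:530+B.shape[1]]=B
cv2.imwrite('pics/z.png',o)
im=cv2.imread('pics/top0.png');hsv=cv2.cvtColor(im,cv2.COLOR_BGR2HSV)
m=((hsv[...,1]<55)&(hsv[...,2]>140)).astype(np.uint8)
m[:205]=0;m[258:]=0;m[:,:262]=0;m[:,340:]=0
n,l,st,ce=cv2.connectedComponentsWithStats(m)
for i in range(1,n):
    if st[i,4]>60:
        r=cv2.minAreaRect(np.argwhere(l==i)[:,::-1].astype(np.float32));print(st[i],ce[i],r,ray('top',*ce[i],.1185),ray('top',*ce[i],.1385))
E
```

```text
[268 205  66  13 643] [304.23794712 209.65785381] ((300.5, 211.0), (12.0, 65.0), 90.0) [ 0.56311073 -0.1095478   0.1185    ] [ 0.55916476 -0.10835863  0.1385    ]
[268 218  14  24 277] [274.33574007 229.59205776] ((274.31707763671875, 229.64633178710938), (11.816174507141113, 23.52191734313965), 6.340191841125488) [ 0.5082431  -0.02190081  0.1185    ] [ 0.50527094 -0.02226723  0.1385    ]
[284 220  14  24 273] [290.64468864 231.32234432] ((290.60003662109375, 231.2000274658203), (11.65926456451416, 23.566600799560547), 7.125016689300537) [ 0.50168301 -0.06810254  0.1185    ] [ 0.49882728 -0.06764896  0.1385    ]
[300 220  14  25 281] [306.27402135 232.10320285] ((306.2134094238281, 232.0792694091797), (11.926607131958008, 23.521915435791016), 6.34019136428833) [ 0.49791709 -0.11242006  0.1185    ] [ 0.4951282  -0.11117992  0.1385    ]
[317 221  15  27 300] [323.43333333 234.86      ] ((323.7852783203125, 233.79115295410156), (12.885013580322266, 26.613685607910156), 4.398705005645752) [ 0.48835971 -0.16074217  0.1185    ] [ 0.48574045 -0.15864439  0.1385    ]
[262 240  37  10  71] [275.64788732 246.97183099] ((280.0, 244.5), (36.0, 9.0), 0.0) [ 0.4586493  -0.02412995  0.1185    ] [ 0.45655734 -0.02445681  0.1385    ]
[301 250  26   8  78] [312.91025641 253.55128205] ((313.5, 253.5), (25.0, 7.0), -0.0) [ 0.43653865 -0.12828704  0.1185    ] [ 0.43483912 -0.12676528  0.1385    ]
[280 252  17   6  74] [288.78378378 254.75675676] ((288.0, 254.5), (5.0, 16.0), 90.0) [ 0.43550033 -0.06035758  0.1185    ] [ 0.43381923 -0.06004146  0.1385    ]
```

View pics/z.png

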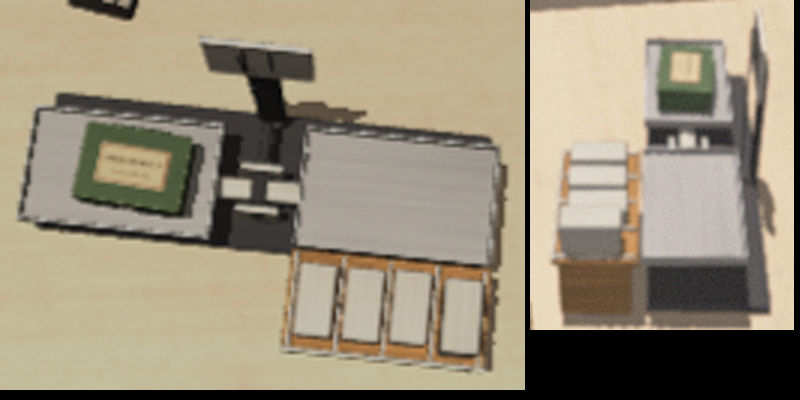

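The tall weight is in the rightmost lane: it has the larger top in the top view and it is the tallest block in the side view. Next I'll work out the bench frame from edges at known heights.

Run:
```python
from h import *
T=lambda x,y:(170+(x+.5)/3-.5,130+(y+.5)/3-.5)
for nm,p,z in [('nearL',(282,350),.0965),('nearR',(490,371),.0965),('farL',(292,251),.0925),('farR',(493,266),.0925),
 ('panFarL',(308,127),.1),('panFarR',(499,147),.1),('panNearR',(493,263),.1),('tinNL',(20,221),.078),('tinFL',(38,108),.078),('tinFR',(224,123),.078),('tinNR',(212,239),.078)]:
    print(nm,ray('top',*T(*p),z).round(4))
# tops of weights: rects
for nm,c,z in [('tall top',[(443,279),(483,281),(478,356),(438,352)],.1385),('l3',[(396,268),(432,271),(426,346),(390,342)],.1185),('l1',[(301,262),(339,265),(332,337),(294,332)],.1185)]:
    P=np.array([ray('top',*T(*q),z) for q in c]);print(nm,P.round(4).tolist(),P.mean(0).round(4))
S=lambda x,y:(230+(x-530+.5)/2.2-.5,140+(y+.5)/2.2-.5)
for nm,c,z in [('tall top side',[(560,206),(619,206),(622,231),(560,230)],.1385)]:
    P=np.array([ray('side',*S(*q),z) for q in c]);print(nm,P.round(4).tolist(),P.mean(0).round(4))
```

```text
nearL [0.464  0.0106 0.0965]
nearR [ 0.437  -0.1876  0.0965]
farL [ 0.561  -0.0013  0.0925]
farR [ 0.5394 -0.1971  0.0925]
panFarL [ 0.6843 -0.0207  0.1   ]
panFarR [ 0.6573 -0.2091  0.1   ]
panNearR [ 0.541  -0.1962  0.1   ]
tinNL [0.6035 0.2691 0.078 ]
tinFL [0.7204 0.2532 0.078 ]
tinFR [0.6981 0.0646 0.078 ]
tinNR [0.5786 0.0783 0.078 ]
tall top [[0.5207, -0.1434, 0.1385], [0.5175, -0.1807, 0.1385], [0.4477, -0.172, 0.1385], [0.4527, -0.1353, 0.1385]] [ 0.4847 -0.1579  0.1385]
l3 [[0.5361, -0.101, 0.1185], [0.5321, -0.1352, 0.1185], [0.4607, -0.126, 0.1185], [0.4657, -0.0922, 0.1185]] [ 0.4986 -0.1136  0.1185]
l1 [[0.5451, -0.0106, 0.1185], [0.5409, -0.0467, 0.1185], [0.4723, -0.0378, 0.1185], [0.4782, -0.0021, 0.1185]] [ 0.5091 -0.0243  0.1185]
tall top side [[0.4549, -0.1446, 0.1385], [0.5216, -0.1532, 0.1385], [0.5202, -0.1938, 0.1385], [0.452, -0.1834, 0.1385]] [ 0.4872 -0.1687  0.1385]
```

Call:
play_rows --increments '[[[-0.5,-0.5,0,0,0,0,-1],[-1,-1,0,0,0,0,-1],[-1,-1,0,0,0,0,-1],[-1,-1,0,0,0,0,-1],[-1,-1,0,0,0,0,-1]]]' --squeeze 20

```text
time: 0.6
position: [0.3351, 0.4471, 0.2923]
tool_rot: [-0.722, -3.057, -0.001]
ft_force: [-0.6, -0.1, 1.0]
grip_width: 0.627
grip_force: 0.0
```

Call:
play_rows --increments '[[[-0.4,-0.4,0,0,0,0,-1],[-0.8,-0.8,0,0,0,0,-1],[-1,-1,0,0,0,0,-1],[-1,-1,0,0,0,0,-1],[-1,-1,0,0,0,0,-1]]]'

```text
time: 1.1
position: [0.3793, 0.3148, 0.2924]
tool_rot: [-0.718, -3.058, -0.002]
ft_force: [-0.6, 0.2, -0.3]
grip_width: 0.176
grip_force: 0.0
```

Call:
play_rows --increments '[[[-0.4,-0.4,0,0,0,0,-1],[-0.8,-0.8,0,0,0,0,-1],[-1,-1,0,0,0,0,-1],[-1,-1,0,0,0,0,-1],[-1,-1,0,0,0,0,-1]]]'

```text
time: 1.6
position: [0.4244, 0.1816, 0.2923]
tool_rot: [-0.717, -3.058, -0.001]
ft_force: [-0.8, 0.8, 0.7]
grip_width: 0.004
grip_force: 0.0
```

Call:
play_rows --increments '[[[-0.3,-0.4,0,0,0,0,-1],[-0.6,-0.8,0,0,0,0,-1],[-0.8,-1,0,0,0,-0.1,-1],[-0.8,-1,0,0,0,-0.213,-1],[-0.8,-1,0,0,0,-0.213,-1],[-0.8,-1,0,0,0,-0.213,-1]]]'

```text
time: 2.2
position: [0.4517, 0.0575, 0.2922]
tool_rot: [-0.192, -3.136, -0.0]
ft_force: [-0.1, -0.3, -0.4]
grip_width: 0.009
grip_force: 0.0
```

Call:
play_rows --increments '[[[0,-0.5,0,0,0,0,-1],[0,-1,0,0,0,0,-1],[0,-1,0,0,0,0,-1],[0,-1,0,0,0,0,-1]]]'

```text
time: 2.6
position: [0.4393, -0.0436, 0.2925]
tool_rot: [0.2, 3.135, 0.001]
ft_force: [1.3, 0.9, -0.1]
grip_width: 0.005
grip_force: 0.0
```

Call:
play_rows --increments '[[[0,-0.5,0,0,0,0,-1],[0,-1,0,0,0,0,-1],[0,-1,0.2,0,0,0,-1],[0,-1,0.2,0,0,0,-1],[0,-1,0.2,0,0,0,-1]]]'

```text
time: 3.1
position: [0.4269, -0.1412, 0.2722]
tool_rot: [-0.193, -3.135, -0.0]
ft_force: [0.0, 0.2, 0.1]
grip_width: 0.005
grip_force: 0.0
```

```bash
cat >> h.py <<'E'
from scipy.spatial.transform import Rotation as Ro
def wcam():
    s=ctrl.get_state();im=ctrl.get_image('wrist')[:,:,::-1].copy()
    T=np.eye(4);T[:3,:3]=Ro.from_rotvec(s['tool_rot']).as_matrix();T[:3,3]=s['position']
    return s,im,T@np.array(ctrl.get_calibration('wrist')['T_tool_cam'])
def wray(W,u,v,z):
    c=ctrl.get_calibration('wrist');f=210/np.tan(np.radians(c['vertical_fov']/2))
    d=W[:3,:3]@np.array([(u-c['cx'])/f,(v-c['cy'])/f,1]);return W[:3,3]+d*(z-W[2,3])/d[2]
E
python3 - <<'E'
from h import *
s,im,W=wcam();np.save('W0.npy',W);cv2.imwrite('pics/w0.png',im);print(s['time'],s['position'],s['tool_rot'])
E
```

```text
3.1 [ 0.4269203 -0.1412371  0.2721883] [-1.93354056e-01 -3.13462792e+00 -1.92278048e-04]
```

View pics/w0.png

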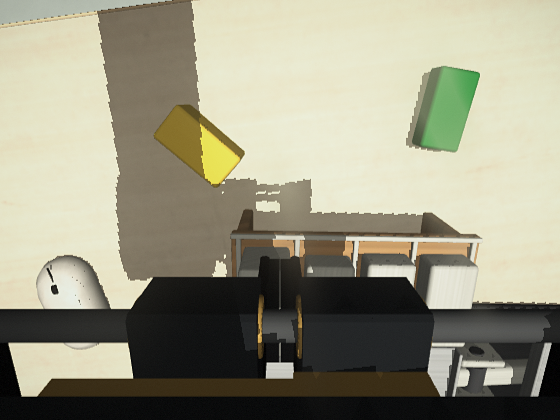

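The wrist view is inverted, with the robot side at the top. The near lip runs from (233,235) to (480,238), the ribs meet it at about u=297, 357 and 417, and the tall weight's rear top edge is at about (240–292,248).

Run:
```python
from h import *
W=np.load('W0.npy')
for nm,p,z in [('lipR',(233,235),.0965),('r1',(297,238),.0965),('r2',(357,239),.0965),('r3',(417,239),.0965),('lipL',(480,238),.0965),('tallL',(292,249),.1385),('tallR',(240,249),.1385),('l3L',(354,256),.1185),('l3R',(307,256),.1185),('l2L',(413,255),.1185),('l2R',(365,255),.1185),('l1L',(473,256),.1185),('l1R',(422,256),.1185)]:
    P=wray(W,*p,z);X=np.array([.9925,-.122]);Y=np.array([.122,.9925]);d=P[:2]-np.array([.5004,-.0939])
    print(nm,P.round(4),(d@X*1e3).round(1),(d@Y*1e3).round(1))
```

```text
lipR [ 0.4379 -0.1777  0.0965] -51.8 -90.8
r1 [ 0.4464 -0.1293  0.0965] -49.3 -41.7
r2 [ 0.4529 -0.0835  0.0965] -48.4 4.5
r3 [ 0.4586 -0.0377  0.0965] -48.4 50.7
lipL [0.4637 0.0104 0.0965] -49.2 99.0
tallL [ 0.4377 -0.1335  0.1385] -57.4 -47.0
tallR [ 0.4335 -0.1673  0.1385] -57.4 -81.0
l3L [ 0.4567 -0.0903  0.1185] -43.8 -1.8
l3R [ 0.4526 -0.1238  0.1185] -43.8 -35.5
l2L [ 0.4611 -0.0484  0.1185] -44.5 40.4
l2R [ 0.4569 -0.0825  0.1185] -44.5 6.0
l1L [ 0.4672 -0.0057  0.1185] -43.7 83.5
l1R [ 0.4627 -0.042   0.1185] -43.7 46.9
```

Call:
play_rows --increments '[[[-0.07,-0.09,0,0,0,0,-1],[-0.07,-0.09,0.3,0,0,0,-1],[-0.07,-0.09,0.6,0,0,0,-1],[-0.07,-0.09,0.8,0,0,0,-1],[-0.07,-0.09,0.9,0,0,0,-1],[-0.07,-0.09,0.95,0,0,0,-1],[-0.07,-0.09,1.0,0,0,0,-1],[-0.07,-0.09,1.0,0,0,0,-1]]]'

```text
time: 3.95
position: [0.4325, -0.1534, 0.1726]
tool_rot: [0.199, 3.135, 0.0]
ft_force: [-0.7, -0.4, 0.1]
grip_width: 0.004
grip_force: 0.0
```

Run:
```python
from h import *
s,im,W=wcam();cv2.imwrite('pics/w1.png',im);print(s['position'],s['ft_force'])
```

```text
[ 0.43247934 -0.1534477   0.17257563] [-0.6675741 -0.4213307  0.1111954]
```

View pics/w1.png

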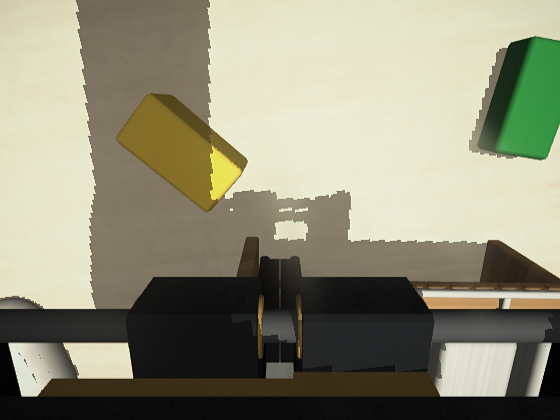

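Call:
play_rows --increments '[[[-0.08,0.02,0.01,0,0,0,-1],[-0.16,0.02,0.01,0,0,0,-1],[-0.24,0.02,0.01,0,0,0,-1],[-0.32,0.02,0.01,0,0,0,-1],[-0.4,0.02,0.01,0,0,0,-1],[-0.48,0.02,0.01,0,0,0,-1],[-0.56,0.02,0.01,0,0,0,-1],[-0.64,0.02,0.01,0,0,0,-1]]]'

```text
time: 4.8
position: [0.4964, -0.16, 0.1712]
tool_rot: [-0.2, -3.135, 0.0]
ft_force: [-3.7, 0.4, 3.2]
grip_width: 0.004
grip_force: 2.2
```

Run:
```python
from h import *
o=[]
for n,(a,b,c,d) in dict(top=(130,260,170,345),side=(130,290,220,360)).items():
    im=ctrl.get_image(n)[:,:,::-1];o.append(cv2.resize(im[a:b,c:d],(400,400*(b-a)//(d-c))))
h=max(x.shape[0] for x in o);o=[np.pad(x,((0,h-x.shape[0]),(0,0),(0,0))) for x in o]
cv2.imwrite('pics/p1.png',np.hstack(o))
```

```text
(no output)
```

View pics/p1.png

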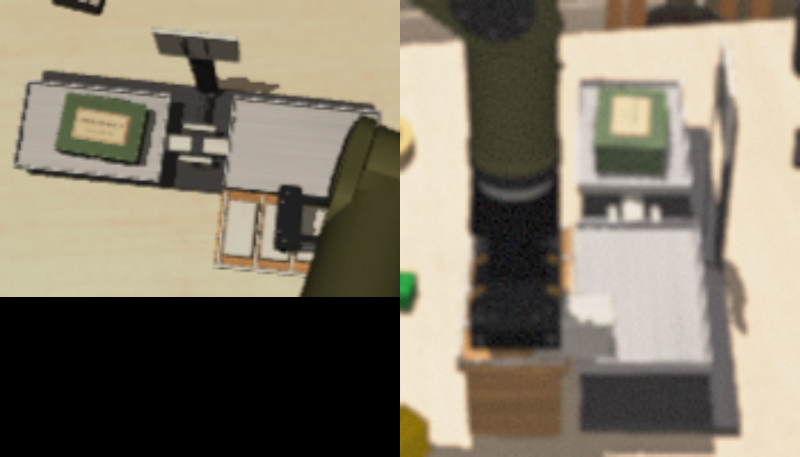

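The tall weight is sliding straight and is about half onto the pan, which is still up. I'll carry on.

Call:
play_rows --increments '[[[-0.08,0,0,0,0,0,-1],[-0.16,0,0,0,0,0,-1],[-0.24,0,0,0,0,0,-1],[-0.32,0,0,0,0,0,-1],[-0.4,0,0,0,0,0,-1],[-0.48,0,0,0,0,0,-1],[-0.55,0,0,0,0,0,-1],[-0.6,0,0,0,0,0,-1]]]'

```text
time: 5.7
position: [0.556, -0.1675, 0.1712]
tool_rot: [0.199, 3.135, -0.0]
ft_force: [-1.7, 0.1, -0.7]
grip_width: -0.0
grip_force: 1.0
```

Call:
play_rows --increments '[[[0.2,0,0,0,0,0,-1],[0.5,0,-0.2,0,0,0,-1],[0.8,0,-0.6,0,0,0,-1],[0.8,0,-0.8,0,0,0,-1],[0.8,0,-0.8,0,0,0,-1]]]'

```text
time: 6.2
position: [0.4779, -0.1579, 0.2553]
tool_rot: [0.199, 3.126, 0.003]
ft_force: [0.5, 0.3, -0.4]
grip_width: 0.003
grip_force: 0.0
```

```bash
cat >> h.py <<'E'
def shot(out):
    o=[]
    for n,(a,b,c,d) in dict(top=(130,260,170,345),side=(130,290,220,360)).items():
        im=ctrl.get_image(n)[:,:,::-1];o.append(cv2.resize(im[a:b,c:d],(400,400*(b-a)//(d-c)),interpolation=cv2.INTER_CUBIC))
        cv2.imwrite(out+n+'.png',im)
    h=max(x.shape[0] for x in o);o=[np.pad(x,((0,h-x.shape[0]),(0,0),(0,0))) for x in o]
    cv2.imwrite(out+'.png',np.hstack(o))
E
python3 - <<'E'
from h import *
s=ctrl.get_state();print(s['position'],s['tool_rot'])
# bench-frame of TCP
d=s['position'][:2]-np.array([.5004,-.0939]);print(d@[.9925,-.122],d@[.122,.9925])
E
```

```text
[ 0.47792481 -0.15791526  0.25529914] [1.99497774e-01 3.12589281e+00 2.89979952e-03]
-0.014496761792652194 -0.06627711555093709
```

Call:
play_rows --increments '[[[0.4,0.2,0,0,0,0,-1],[0.46,0.46,0,0,0,0,-1],[0.46,0.46,0.2,0,0,0,-1],[0.46,0.46,0.5,0,0,0,-1],[0.46,0.46,0.7,0,0,0,-1],[0.46,0.46,0.8,0,0,0,-1],[0.46,0.46,0.82,0,0,0,-1],[0.46,0.46,0.82,0,0,0,-1]]]'

```text
time: 7.0
position: [0.4366, -0.106, 0.1695]
tool_rot: [0.2, 3.135, -0.001]
ft_force: [0.3, 0.3, 0.8]
grip_width: 0.003
grip_force: 0.0
```

Run:
```python
from h import *
shot('pics/p2')
s=ctrl.get_state();print(s['position'],s['tool_rot'],s['ft_force'])
d=s['position'][:2]-np.array([.5004,-.0939]);print(d@[.9925,-.122],d@[.122,.9925])
```

```text
[ 0.43701384 -0.10601737  0.17014894] [1.99859960e-01 3.13337072e+00 7.36079249e-05] [-0.53647439  0.43476577  0.19201041]
-0.06143244716796663 -0.019759599909194507
```

View pics/p2.png

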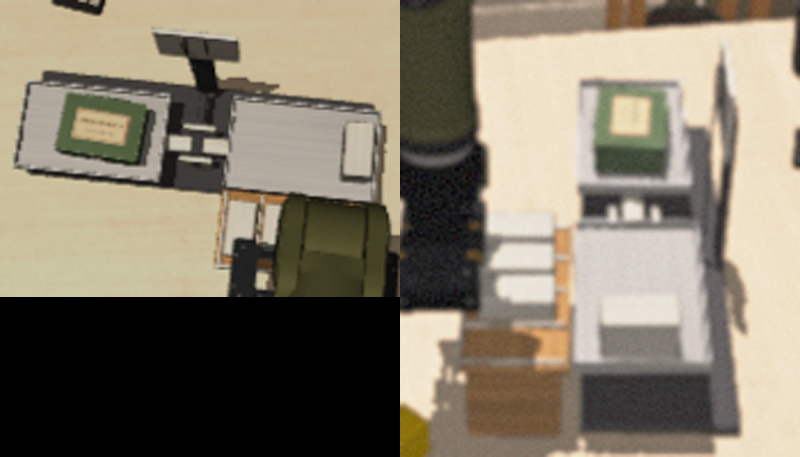

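The tall weight lies flat on the pan, clear of the bench. Next is the first low weight, in the neighbouring lane.

Call:
play_rows --increments '[[[-0.1,0,0,0,0,0,-1],[-0.2,0,0,0,0,0,-1],[-0.28,0,0.01,0,0,0,-1],[-0.36,0,0.015,0,0,0,-1],[-0.44,0,0.015,0,0,0,-1],[-0.52,0,0.015,0,0,0,-1],[-0.6,0,0.015,0,0,0,-1],[-0.66,0,0.015,0,0,0,-1]]]'

```text
time: 7.9
position: [0.5024, -0.1143, 0.1677]
tool_rot: [0.199, 3.135, -0.0]
ft_force: [-1.7, -0.1, -0.3]
grip_width: 0.007
grip_force: 0.6
```

Call:
play_rows --increments '[[[-0.08,0,0,0,0,0,-1],[-0.16,0,0,0,0,0,-1],[-0.24,0,0,0,0,0,-1],[-0.32,0,0,0,0,0,-1],[-0.4,0,0,0,0,0,-1],[-0.48,0,0,0,0,0,-1],[-0.56,0,0,0,0,0,-1],[-0.62,0,0,0,0,0,-1]]]'

```text
time: 8.7
position: [0.5639, -0.1221, 0.1677]
tool_rot: [0.2, 3.135, -0.0]
ft_force: [0.5, -0.0, -0.3]
grip_width: 0.004
grip_force: 0.4
```

Call:
play_rows --increments '[[[0.2,0,0,0,0,0,-1],[0.5,0,-0.2,0,0,0,-1],[0.9,0,-0.6,0,0,0,-1],[1,0.3,-0.8,0,0,0,-1],[1,0.46,-0.8,0,0,0,-1],[1,0.46,-0.8,0,0,0,-1],[1,0.46,-0.8,0,0,0,-1],[1,0.46,-0.8,0,0,0,-1]]]'

```text
time: 9.5
position: [0.4697, -0.065, 0.2473]
tool_rot: [-0.202, -3.134, 0.002]
ft_force: [-0.8, -0.3, 0.4]
grip_width: 0.005
grip_force: 0.0
```

Call:
play_rows --increments '[[[0,0,0,0,0,0,-1],[0,0,0,0,0,0,-1],[0,0,0,0,0,0,-1],[0,0,0,0,0,0,-1],[0,0,0,0,0,0,-1],[0,0,0,0,0,0,-1],[0,0,0,0,0,0,-1],[0,0,0,0,0,0,-1]]]'

```text
time: 10.3
position: [0.4698, -0.0637, 0.2478]
tool_rot: [0.2, 3.135, 0.0]
ft_force: [0.4, 0.2, -0.1]
grip_width: 0.005
grip_force: 0.0
```

Run:
```python
from h import *
shot('pics/p3')
s=ctrl.get_state();print(s['position'],s['tool_rot'],s['ft_force'])
d=s['position'][:2]-np.array([.5004,-.0939]);print(d@[.9925,-.122],d@[.122,.9925])
```

```text
[ 0.46975842 -0.06372221  0.24778261] [1.99562024e-01 3.13515964e+00 1.40681950e-04] [-0.76741873  0.77353967 -0.51981249]
-0.0340934573597695 0.02621318795081808
```

View pics/p3.png

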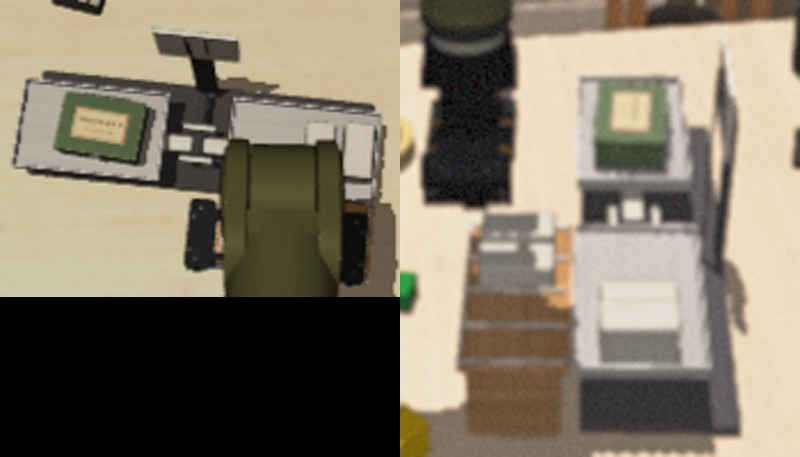

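Both weights are on the pan. The tin pan has risen a little and the weight pan has dropped, so I'll work out the tilt from the sub-pixel shift of the tin between pictures.

```bash
cat >> h.py <<'E'
def tilt(a,b,z0=.069):
    # tin label/top shift between picture sets a (pan on lower stop) and b
    for n,T in (('side',None),('top',None)):
        A,B=[cv2.cvtColor(cv2.imread(f'pics/{k}{n}.png'),cv2.COLOR_BGR2GRAY) for k in(a,b)]
        X=np.array([.65,.165,.107]);u,v=proj(n,X).round().astype(int)
        w=13 if n=='side' else 15
        t=cv2.resize(A[v-w:v+w,u-w:u+w],None,fx=8,fy=8,interpolation=cv2.INTER_CUBIC)
        I=cv2.resize(B[v-w-8:v+w+8,u-w-8:u+w+8],None,fx=8,fy=8,interpolation=cv2.INTER_CUBIC)
        _,sc,_,l=cv2.minMaxLoc(cv2.matchTemplate(I,t,cv2.TM_CCOEFF_NORMED))
        d=np.array(l)/8-8;g=(proj(n,X+[0,0,.01])-proj(n,X-[0,0,.01]))/20
        dz=d@g/(g@g);print(n,(u,v),'score',round(sc,3),'shift',d,'px/mm',g.round(3),'dz mm',round(dz,2),'tilt',round(.08-dz/140,4))
E
python3 - <<'E'
from h import *
tilt('p2','p3')
A,B=[cv2.imread(f'pics/{k}side.png')[150:240,318:345] for k in('p2','p3')]
cv2.imwrite('pics/dial.png',cv2.resize(np.hstack([A,B]),None,fx=6,fy=6,interpolation=cv2.INTER_CUBIC))
E
```

```text
side (np.int64(300), np.int64(167)) score 0.98 shift [ 0.125 -1.375] px/mm [ 0.01  -0.265] dz mm 5.19 tilt 0.0429
top (np.int64(209), np.int64(185)) score 0.98 shift [-0.5 -0.5] px/mm [-0.062 -0.087] dz mm 6.52 tilt 0.0334
```

The side view gives a tilt of about +0.043 and the top view about +0.033. I'll check against independent features: the tall weight's drop and a larger patch of the tin pan.

Run:
```python
from h import *
for i in range(6):
    for n in('side','top'): cv2.imwrite(f'pics/a{i}{n}.png',ctrl.get_image(n)[:,:,::-1])
print(ctrl.get_state()['time'])
for n in ('side','top'):
    A=cv2.cvtColor(cv2.imread(f'pics/p2{n}.png'),cv2.COLOR_BGR2GRAY).astype(np.float32)
    B=np.mean([cv2.cvtColor(cv2.imread(f'pics/a{i}{n}.png'),cv2.COLOR_BGR2GRAY).astype(np.float32) for i in range(6)],0).astype(np.float32)
    for nm,X,w,h in [('tin',[.65,.165,.107],17,17),('tall',[.597,-.178,.125],15,14),('tallfar',[.63,-.18,.13],12,8),('static',[.72,.03,.2],8,14)]:
        u,v=proj(n,X).round().astype(int);M=np.eye(2,3,dtype=np.float32)
        try: cc,M=cv2.findTransformECC(A[v-h:v+h,u-w:u+w],B[v-h:v+h,u-w:u+w],M,cv2.MOTION_TRANSLATION,(3,200,1e-6),None,3)
        except Exception as e: print(n,nm,'fail');continue
        g=(proj(n,np.array(X)+[0,0,.01])-proj(n,np.array(X)-[0,0,.01]))/20
        dz=M[:,2]@g/(g@g);print(n,nm,(u,v),'cc',round(cc,3),M[:,2].round(2),'dz',round(dz,2),'tilt',round(.08-abs(dz)/140,4))
a=cv2.imread('pics/p2top.png')[135:180,225:285];b=cv2.imread('pics/a0top.png')[135:180,225:285]
c=cv2.imread('pics/p2side.png')[140:250,310:350];d=cv2.imread('pics/a0side.png')[140:250,310:350]
f=lambda x,k:cv2.resize(x,None,fx=k,fy=k,interpolation=cv2.INTER_CUBIC)
o=np.zeros((560,800,3),np.uint8);
for x,px,py,k in((a,0,0,6),(b,0,280,6),(c,380,0,5),(d,590,0,5)):
    y=f(x,k);o[py:py+y.shape[0],px:px+y.shape[1]]=y
cv2.imwrite('pics/ptr.png',o)
```

```text
11.0
side tin (np.int64(300), np.int64(167)) cc 0.951 [ 0.15 -1.31] dz 4.95 tilt 0.0446
side tall (np.int64(301), np.int64(241)) cc 0.989 [-0.05  1.61] dz -5.62 tilt 0.0398
side tallfar (np.int64(314), np.int64(239)) cc 0.959 [-0.27  1.7 ] dz -5.94 tilt 0.0376
side static (np.int64(334), np.int64(166)) cc 0.987 [0.08 0.49] dz -1.61 tilt 0.0685
top tin (np.int64(209), np.int64(185)) cc 0.9 [-0.44 -0.49] dz 6.15 tilt 0.0361
top tall fail
top tallfar (np.int64(328), np.int64(185)) cc 0.873 [-0.09  0.19] dz -2.15 tilt 0.0647
top static (np.int64(253), np.int64(150)) cc 0.997 [0.52 0.06] dz -1.32 tilt 0.0706
```

View pics/ptr.png

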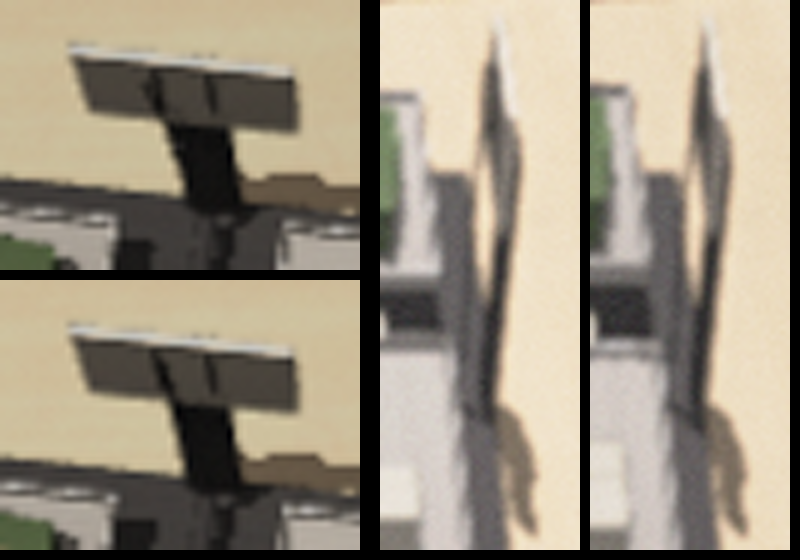

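Seen from the top camera, the dial marks are at crop x≈153 and 210. The pointer started outside the left one and has now moved inward to it. The independent estimates (0.036–0.045) all lie inside 0.052. I'll pull the arm clear for an unobstructed final check.

Call:
play_rows --increments '[[[0,0,-0.4,0,0,0,-1],[0,0.4,-0.4,0,0,0,-1],[0,0.8,-0.4,0,0,0,-1],[0,1,-0.4,0,0,0,-1],[0,1,-0.4,0,0,0,-1]]]'

```text
time: 11.5
position: [0.4825, 0.0392, 0.2876]
tool_rot: [-0.19, -3.136, -0.001]
ft_force: [-0.3, -0.7, 0.3]
grip_width: 0.01
grip_force: 0.0
```

Call:
play_rows --increments '[[[0.2,0.4,0,0,0,0,-1],[0.4,0.8,0,0,0,0,-1],[0.6,1,0,0,0,0,-1],[0.6,1,0,0,0,0,-1],[0.6,1,0,0,0,0,-1]]]'

```text
time: 12.0
position: [0.4358, 0.1414, 0.2878]
tool_rot: [0.199, 3.135, -0.001]
ft_force: [0.9, -1.5, -0.2]
grip_width: 0.0
grip_force: 0.0
```

Call:
play_rows --increments '[[[0.1,0.4,0,0,0,0,-1],[0.2,0.8,0,0,0,0,-1],[0.2,1,0,0,0,0,-1],[0.2,1,0,0,0,0,-1],[0.2,1,0,0,0,0,-1],[0.2,1,0,0,0,0,-1],[0.2,1,0,0,0,0,-1],[0.2,1,0,0,0,0,-1]]]'

```text
time: 12.8
position: [0.4288, 0.2429, 0.2879]
tool_rot: [0.203, 3.135, 0.0]
ft_force: [-0.7, -0.2, -0.4]
grip_width: 0.002
grip_force: 0.0
```

Run:
```python
from h import *
for k in range(6):
    for n in('side','top'): cv2.imwrite(f'pics/f{k}{n}.png',ctrl.get_image(n)[:,:,::-1])
def avg(p,n): return np.mean([cv2.imread(f'pics/{p}{i}{n}.png').astype(np.float32) for i in range(6)],0)
f=lambda x,k:cv2.resize(np.clip(x,0,255).astype(np.uint8),None,fx=k,fy=k,interpolation=cv2.INTER_CUBIC)
t=avg('f','top');s=avg('f','side')
o=np.zeros((600,800,3),np.uint8)
for x,px,py,k in((t[160:260,258:345],0,0,5.5),(s[195:285,235:350],480,0,2.75),(t[138:162,232:280],0,553-0-0,0.1),(t[138:165,232:278],480,280,7),):
    y=f(x,k);o[py:py+y.shape[0],px:px+y.shape[1]]=y[:600-py,:800-px]
cv2.imwrite('pics/fin.png',o)
# pointer column profile at successive rows, initial vs now
g0=cv2.imread('pics/top0.png').astype(float).mean(2);g1=t.mean(2)
for r in range(144,152): print(r,g0[r,244:266].astype(int).tolist(),g1[r,244:266].astype(int).tolist())
# expected pixels: balance origin from pan centre
C=np.array([.5004,-.0939])+.003*np.array([.122,.9925]);X=np.array([.9925,-.122]);Y=np.array([.122,.9925]);O=C+.114*X+.14*Y;print('O',O)
P=lambda x,y,z:proj('top',[*(O+x*X+y*Y),z]).round(2)
print('marks',[(P(.079,s*.0105,.18),P(.079,s*.0105,.25)) for s in(1,-1)])
for q in(.08,.052,.04,0): print(q,'tip',P(.07,.195*np.sin(q),.05+.195*np.cos(q)),P(.07,.13*np.sin(q),.05+.13*np.cos(q)))
cv2.imwrite('pics/f9side.png',s);cv2.imwrite('pics/f9top.png',t)
import shutil
A='pics/top0.png';shutil.copy(A,'pics/i0top.png');shutil.copy('pics/side0.png','pics/i0side.png')
tilt('i0','f9');tilt('p2','f9')
```

```text
144 [168, 171, 175, 179, 180, 184, 186, 185, 182, 177, 174, 169, 168, 152, 159, 166, 152, 166, 175, 174, 172, 171] [190, 192, 196, 199, 201, 205, 208, 206, 203, 200, 196, 190, 189, 172, 179, 186, 171, 186, 196, 194, 193, 191]
145 [58, 64, 82, 96, 107, 134, 152, 158, 164, 168, 170, 172, 176, 178, 179, 184, 186, 185, 183, 178, 174, 172] [68, 73, 95, 110, 123, 152, 171, 179, 184, 189, 191, 192, 197, 200, 201, 204, 207, 206, 203, 199, 195, 192]
146 [63, 62, 62, 57, 60, 62, 51, 52, 57, 54, 56, 65, 83, 97, 109, 134, 153, 161, 164, 169, 171, 172] [72, 72, 72, 65, 69, 72, 58, 59, 66, 63, 66, 75, 94, 111, 124, 152, 173, 180, 184, 190, 191, 193]
147 [63, 61, 62, 64, 62, 61, 34, 45, 60, 63, 63, 62, 57, 54, 60, 45, 53, 57, 51, 56, 60, 66] [72, 72, 72, 72, 72, 72, 42, 51, 70, 72, 72, 72, 66, 62, 69, 51, 62, 66, 60, 65, 69, 76]
148 [63, 63, 62, 63, 59, 47, 35, 30, 52, 62, 63, 63, 63, 62, 61, 34, 46, 54, 59, 61, 61, 62] [71, 72, 72, 72, 72, 72, 50, 32, 54, 69, 72, 72, 72, 72, 72, 40, 53, 64, 69, 72, 72, 72]
149 [63, 63, 64, 61, 51, 34, 33, 29, 52, 62, 62, 62, 62, 62, 63, 39, 35, 57, 63, 63, 62, 62]
[... 615 characters left out ...]
51.09 158.49]
0.052 tip [249.22 150.56] [252.38 158.57]
0.04 tip [250.1  150.62] [252.94 158.61]
0 tip [253.04 150.84] [254.79 158.75]
side (np.int64(300), np.int64(167)) score 0.981 shift [ 0.125 -1.375] px/mm [ 0.01  -0.265] dz mm 5.19 tilt 0.0429
top (np.int64(209), np.int64(185)) score 0.98 shift [-0.5 -0.5] px/mm [-0.062 -0.087] dz mm 6.52 tilt 0.0334
side (np.int64(300), np.int64(167)) score 0.981 shift [ 0.125 -1.375] px/mm [ 0.01  -0.265] dz mm 5.19 tilt 0.0429
top (np.int64(209), np.int64(185)) score 0.98 shift [-0.5 -0.5] px/mm [-0.062 -0.087] dz mm 6.52 tilt 0.0334[ WARN:0@7.089] global loadsave.cpp:1063 imwrite_ Unsupported depth image for selected encoder is fallbacked to CV_8U.
```

View pics/fin.png

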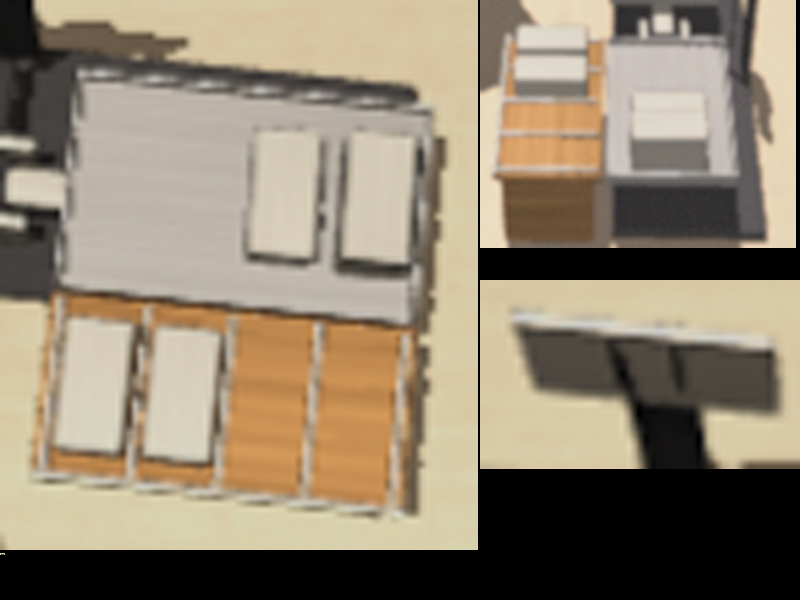

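The final view shows the tall weight and one low weight flat on the pan, well clear of the bench edge, with two low weights left on the bench. The pointer has moved about 2.5–3 px, which is a tilt of about +0.04 and inside the left mark. It has been steady for over 3 s.

```bash
python3 -c "
from bench import ctrl
print(ctrl.close_job())"
```

```text
the job is handed in; nothing more can be done
None
```

The tall weight and one low weight now lie flat on the right pan, clear of the bench. The beam rests at about +0.04 rad with its pointer between the marks, so the tin weighs about 520 g; the other two low weights stayed on the bench, and the job is handed in.

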